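# Bolt the parts-box hatch

## Task

The hatch of the red steel parts box is shut but not bolted. With the handle up, slide its barrel bolt across until it is home against the keeper, then turn the handle all the way down into the notch in the rail and let go. Do it gently, by feel: do not ram or force the handle against the steel of the keeper and rail, and leave the other things where they are.

Things in the scene. Friction and masses are not known exactly. Their poses are not given: they have to be found in the camera images.
- parts_box: red steel parts box, 300 x 360 x 90 mm, fixed to the bench; origin at the centre of its underside, z up, its lid (top face) 90 mm above the origin. The barrel bolt and the steel keeper with its notched rail stand on the lid.
- barrel: dark steel barrel housing of the bolt, fixed on the lid: tube 26 mm across, y -100 to -12 mm of its frame. Origin on the lid straight below the bolt's axis, at the handle when the bolt is drawn fully back; z up. The bolt's axis runs along y, 34 mm above the origin. The bolt slides to +y, towards the keeper; the handle turns down towards +x.
- keeper_zone (a point): middle of where the stop may be, on the bolt's axis (not measured; axes as the barrel's). The keeper is a rigid steel staple over the bolt, 44 mm wide in x, 54 mm high, 16 mm in y. Its near face stops the handle's stem. It is clamped in a slotted foot, at a different place on each box: the face is within 25 mm of this point along y, at 42 to 92 mm of bolt travel. Feel for it or look.
- rail (a point): point on the lid under the rail, abreast of keeper_zone; axes as the barrel's. The rail is steel, part of the keeper, along the bolt at barrel x 24 to 30 mm, 48 mm high. It stops the handle at about 0.85 rad everywhere but at its open-topped notch: 12 mm wide in y, from the stop face back towards -y. The stem (9 mm) goes in when at the stop or up to 3 mm short of it.
- ball (a point): centre of the yellow ball, 20 mm across, on the handle's end, 68 mm from the bolt's axis on a straight 9 mm stem. At handle angle a it is at x = 68 sin(a), z = 34 + 68 cos(a) mm in the barrel's frame; it moves along y with the bolt. Pinched from above along the barrel's y, it pivots between the fingers as they are carried in an arc round the bolt's axis.
- bolt (a joint): travel of the bolt in m: 0 drawn fully back, grows towards the keeper (+y of the barrel); the keeper stops it somewhere between 0.042 and 0.092. About 2.5 N of friction.
- handle (a joint): angle of the handle about the bolt's axis in rad: 0 straight up, positive leaning to +x of the barrel; 1.40 is fully down in the notch (its stop). It stays at any angle by friction (about 0.1 N m).
- padlock_mid (a point): brass padlock lying flat on the box lid, body 45 x 34 x 20 mm; point half-way up. Not part of the job.
- socket_mid (a point): steel wrench socket standing on the box lid, 26 mm across, 34 mm tall; point half-way up. Not part of the job.
- wrench_mid (a point): steel spanner lying on the bench (point at its body origin). Not part of the job.
- screwdriver_mid (a point): screwdriver lying on the bench (point at its body origin). Not part of the job.
- spray_can_mid (a point): blue spray can standing on the bench, 66 mm across, 190 mm tall; point half-way up. Not part of the job.
- mug_mid (a point): white mug on the bench, 80 mm across, 90 mm tall; point half-way up. Not part of the job.
- bearing_mid (a point): steel bearing ring lying on the box lid, 72 mm across, 18 mm tall; point half-way up. Not part of the job.

How it is judged (in metres and radians):
On the way, in this order (a step that is already met when the one before it is completed fails the run):
1. the bolt is slid across, the handle still up on top of the rail (value of joint bolt above 0.035 m and value of joint handle below 1 rad), for 0.1 s.
2. the handle is turned down into the notch (value of joint bolt above 0.038 m and value of joint handle above 1.2 rad), for 0.2 s.
At the end, for the whole second after the job is handed in: the bolt is across (travel over 38 mm) and its handle lies down in the notch (angle over 1.2 rad of 1.40), at rest and let go (all of step 2 and velocity of joint handle between -0.1 and 0.1 rad/s); the robot touches nothing.
It fails at once if the handle is rammed or forced against the keeper or its rail with more than 25 N (contact force between barrel and parts_box above 25 N).
It fails at once if one of the other loose things is pushed away by more than 30 mm (distance of any of padlock_mid, socket_mid, wrench_mid, screwdriver_mid, spray_can_mid, mug_mid, bearing_mid from where it was at the start of the episode above 0.03 m).
It also fails if it takes over 42 s, if anything falls off the work surface, if the arm or the gripper's body presses on something with over 40 N, if the wrist force passes 120 N, or if a joint passes its speed limit or range.

## Robot

A 6-joint arm with a two-finger parallel gripper is mounted at the origin on the work surface. World frame = base frame: x ahead of the robot, y to its left, z up, the work surface at z = 0. Lengths are in m, angles in degrees, forces in N, time in s.
With the tool pointing down it reaches from about 0.3 to 0.75 m from the base axis. Payload 8.5 kg.
Tool frame: the origin (TCP) lies on the centre line of the jaws, within the pads' length; the fingertips stand 17 mm ahead of it and the grasp point (between the pads) lies 2 mm behind it (env.tip_extent is the distance from the TCP to the fingertips, in m); z points along the fingers, y is the direction in which the jaws open and shut (so a half turn about z gives the same grasp; the last joint's range is limited). The gripper opens to 85 mm and grips with 20 to 120 N. Pads are 22 mm wide; open, the fingers measure 114 mm over their backs; the gripper's body (76 mm by 85 mm) begins 54 mm behind the grasp point. The pads swing forward as they close: fully open they stand 13 mm farther back than shut.
Start: joints at [-83.841, 21.807, 74.336, -0, 83.858, -12.336], TCP at [0.174, -0.522, 0.248] pointing down, gripper open.
Joint ranges: [-178.18, 178.18], [-50.72, 133.34], [12.68, 142.11], [-81.47, 261.47], [9.98, 163.14], [-165.26, 165.26]. Speed limits (degrees/s): [136.94, 136.94, 180, 180, 180, 180].

## Interface

Orientations are given as a 3x3 rotation matrix whose columns are the frame's x, y, z axes.
In Python, from rig import telemetry, get_image, camera_params, close_job, env gives the robot as it stands.
- The arm moves only by the tool apply_moves, never from a script. Its argument "motion" is a list of rows, each an object of numbers: "tx", "ty", "tz": the shift along the tool's x, y, z in cm; "turn": the turn about the tool's z in degrees; "jaw": the gripper's target within -1 to 1 (fully open at 1, half-way at 0, shut at -1). In form: [{"tx": .., "ty": .., "tz": .., "turn": .., "jaw": ..}, ...]. A call has 1 to 5 rows; each row is the pose to reach, as a shift and turn from the pose measured when the call began, along the tool's axes at that moment; what a row does not reach only later rows make up. A row lasts 1/12 s, in which the tool goes at most 41.7 mm and 7.16 degrees, less where a joint would pass 70% of its speed; a pose out of reach is approached as far as the arm can. A call with a gripper value outside its range is refused whole. The fingers move at their own pace and stop on an object; "squeeze" is the grip in N (left out, the last holds). Time passes only in rows, so rows that repeat a pose let the fingers close. It gives the time, the measured TCP pose, the force and the opening at its end, in the units of the state.
- telemetry.observe(): the state, without advancing time (a new reading comes with each control period).
- get_image(name): name is "scene" or "top" or "wrist"; returns (picture, depth): 400x640x3 uint8, red, green, blue; 400x640 float32, m along the optical axis (not along the pixel's ray), 0 where there is no reading.
- camera_params(name): a dict with "fx", "fy", "cx", "cy" (pixels), "rvec" (rotation vector, rad) and "tvec" (3), from world to camera coordinates, as OpenCV has them. Camera axes: x right, y down, z forward; pixel columns grow to the right and rows downward; lengths in m; the calibration is good to about 2 mm. A picture is of the moment at which its call begins: read the wrist's pose just before it. camera_params takes no time and is no camera call; for the wrist camera it gives the pose at the moment of the call.
- close_job(): hands the job in, once; it reports no verdict.
The state is a dict: "time_s": time; "q": joint angles; "qvel": joint speeds; "joint_efforts": joint torques, N m; "position": TCP position; "tool_rot": TCP orientation; "ft_force": force on the tool from outside, world axes, zero at the start; "wrist_torque": the same for the moment, N m; "grip_width": finger opening in m.
Only numpy, scipy, OpenCV 4.12 (cv2) and the standard library are available. Lean on these libraries where they do the work, as an engineer would, in place of code of your own. Each camera call takes 0.05 s, during which the arm holds its last target. There are 200 camera calls.

## Working session

There is one attempt and no reset: what is moved stays moved. The work goes in short steps, Python scripts to look and compute and a tool call to move; the robot and the scene stay as the last step left them, time stands still between calls to the robot, and variables do not carry over. Pictures are saved under pics/ and viewed, about 8 in all and at most 12, crops included, and the job is handed in when it is done.

Besides the shell and the picture viewer there is one more tool, called after "Request:" by a JSON object that holds its "method" and its "body". apply_moves: Moves the arm, as the interface text tells. Its arguments: {"type":"object","properties":{"motion":{"type":"array"},"squeeze":{"type":"number"}},"required":["motion"]}

```bash
ls; mkdir -p pics; cat > h.py <<'E'
import numpy as np, cv2
from rig import telemetry, get_image, camera_params, close_job, env
def cam(n):
    p=camera_params(n); R=cv2.Rodrigues(np.array(p['rvec'],float))[0]; return p,R,np.array(p['tvec'],float).ravel()
def cloud(n,save=None):
    c=cam(n); im,d=get_image(n)
    if save: cv2.imwrite(save,im[:,:,::-1])
    return im,d,world(c,d)
def world(c,d):
    p,R,t=c; v,u=np.mgrid[:d.shape[0],:d.shape[1]]
    X=np.stack([(u-p['cx'])/p['fx']*d,(v-p['cy'])/p['fy']*d,d],-1)
    return (X-t)@R
def yellow(im):
    hsv=cv2.cvtColor(im,cv2.COLOR_RGB2HSV); return cv2.inRange(hsv,(22,130,90),(35,255,255))>0
E
python3 - <<'E'
from h import *
for n in ('top','scene'):
    im,d,W=cloud(n,f'pics/{n}0.png')
    m=yellow(im); k,l,s,c=cv2.connectedComponentsWithStats(m.astype('uint8'))
    for i in range(1,k):
        if s[i,4]>15: print(n,s[i],c[i],np.median(W[(l==i)&(d>0)],0), cam(n)[0]['fx'])
s=telemetry.observe(); print(s['time_s'],s['position'],s['tool_rot'],s['ft_force'],s['grip_width'])
E
```

```text
pics
top [ 229   94   49   32 1302] [253.62288786 108.75576037] [0.87270038 0.23883468 0.10994295] 384.5000583019256
top [160 125   4  16  31] [161.64516129 132.29032258] [0.78596893 0.57311249 0.09654302] 384.5000583019256
top [146 138   4  21  39] [147.20512821 148.30769231] [0.69726509 0.57379591 0.1931251 ] 384.5000583019256
top [164 150   3  20  35] [165.  159.4] [0.69589755 0.57254656 0.04985427] 384.5000583019256
top [151 165   3   8  16] [152.    168.375] [0.63934738 0.57267858 0.14448704] 384.5000583019256
top [150 174   3  12  22] [150.90909091 179.5       ] [0.59900308 0.57377109 0.14440819] 384.5000583019256
top [343 206   6   5  20] [345.5  207.75] [ 0.50568722 -0.09114112  0.1983777 ] 384.5000583019256
scene [108  99  11   9  64] [113.3125   102.921875] [-0.74490568 -0.44123798 -0.33603311] 494.3943145871251
scene [480 131  19  23 203] [489.33497537 142.39408867] [0.62139854 0.57310003 0.12503262] 494.3943145871251
scene [502 137  21  23 236] [511.62711864 148.20338983] [0.70363858 0.5729106  0.17282779] 494.3943145871251
scene [489 169  19  22 192] [497.92708333 179.17708333] [0.7029633  0.5729659  0.03028842] 494.3943145871251
scene [283 175   6   6  30] [285.36666667 177.36666667] [ 0.51144018 -0.09381991  0.19684929] 494.3943145871251
scene [511 176  21  23 224] [520.43303571 187.09821429] [0.78675816 0.57298415 0.07558403] 494.3943145871251
scene [ 413  221   82   74 3520] [451.83039773 257.44034091] [0.90212824 0.21307749 0.10603448] 494.3943145871251
scene [333 230  11  12 121] [338.0661157  235.56198347] [ 0.70117824 -0.02729526  0.10836969] 494.3943145871251
0.1 [ 0.17444529 -0.52137174  0.24778502] [[ 9.48341184e-01  3.17252234e-01 -1.34009548e-04]
 [ 3.17252146e-01 -9.48340393e-01  1.25519975e-03]
 [ 2.71128258e-04 -1.23287244e-03 -9.99999203e-01]] [-0.7151704  -0.56375577 -0.08519485] 0.08546045734999304
```

View pics/top0.png

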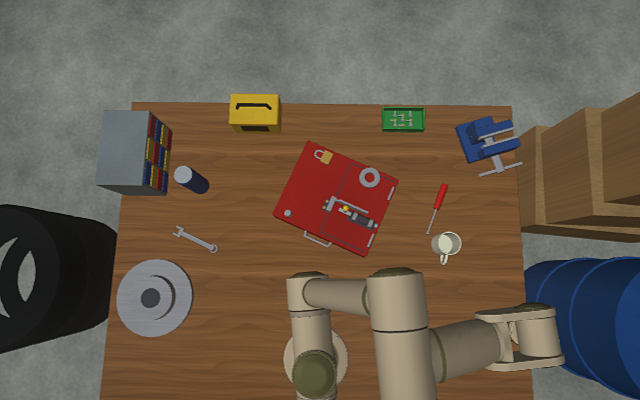

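View pics/scene0.png

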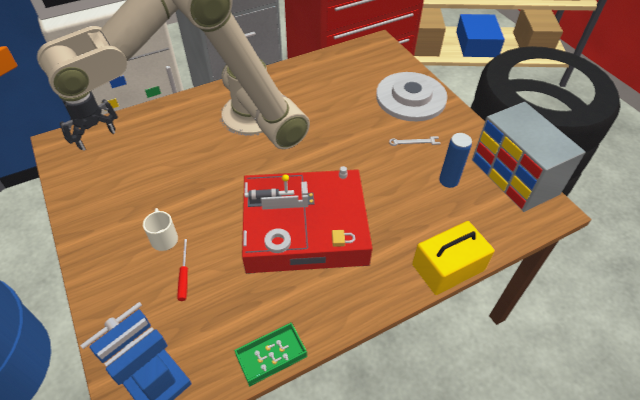

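```bash
python3 - <<'E'
from h import *
im,d,W=cloud('top')
hsv=cv2.cvtColor(im,cv2.COLOR_RGB2HSV)
red=((hsv[...,0]<8)|(hsv[...,0]>172))&(hsv[...,1]>150)&(abs(W[...,2]-.09)<.012)&(abs(W[...,1]+.03)<.3)
P=W[red][:,:2].astype('float32'); r=cv2.minAreaRect(P); print(r,np.median(W[red][:,2]))
print(cv2.boxPoints(r))
cv2.imwrite('pics/crop1.png',cv2.resize(im[180:270,270:400,::-1],None,fx=6,fy=6,interpolation=cv2.INTER_CUBIC))
np.save('Wtop.npy',W)
E
```

```text
((0.5605482459068298, -0.061572909355163574), (0.35849449038505554, 0.3004583418369293), 66.44091033935547) 0.0898413325752756
[[ 0.35119677 -0.1658338 ]
 [ 0.62661135 -0.2859254 ]
 [ 0.7698997   0.04268798]
 [ 0.49448514  0.16277957]]
```

View pics/crop1.png

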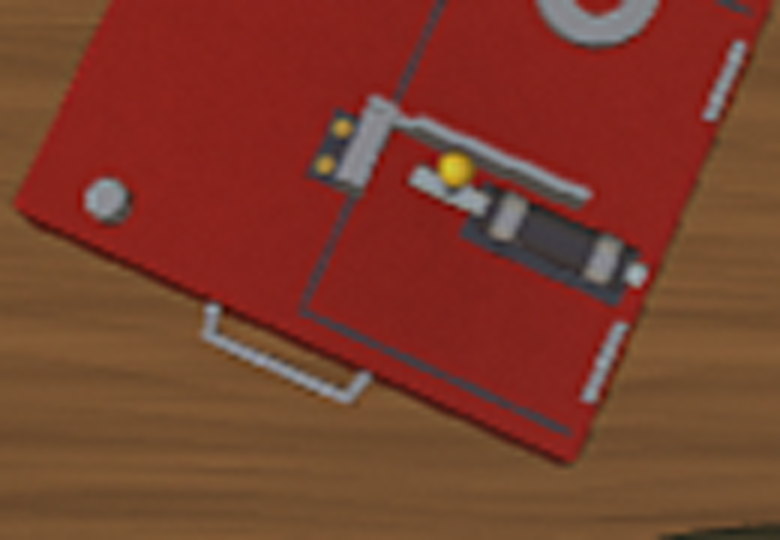

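```bash
cat >> h.py <<'E'
def ray(n,uv):
    p,R,t=cam(n); o=-R.T@t; return o,R.T@np.array([(uv[0]-p['cx'])/p['fx'],(uv[1]-p['cy'])/p['fy'],1.])
def on_z(n,uv,z):
    o,r=ray(n,uv); return o+r*(z-o[2])/r[2]
def meet(rays):
    A=0;b=0
    for o,r in rays:
        r=r/np.linalg.norm(r);M=np.eye(3)-np.outer(r,r);A=A+M;b=b+M@o
    return np.linalg.solve(A,b)
YB=np.array([.400,.9166,0]);XB=np.array([.9166,-.400,0])
def shift(target):
    s=telemetry.observe();R=np.array(s['tool_rot']);return R.T@(np.array(target)-s['position'])*100
E
python3 - <<'E'
from h import *
a,b=(345.5,207.75),(285.37,177.37)
print(on_z('top',a,.192),on_z('scene',b,.192)); B=meet([ray('top',a),ray('scene',b)]);print(B)
W=np.load('Wtop.npy').reshape(-1,3);L=W-B
x,y=L@XB,L@YB
m=(abs(x)<.05)&(abs(y)<.15)
for lo,hi in((.128,.142),(.142,.15)):
    k=m&(W[:,2]>lo)&(W[:,2]<hi)
    print(lo,[(round(p*1000),round(q*1000)) for p,q in zip(x[k],y[k])])
print(shift([B[0],B[1],.30]))
E
```

```text
[ 0.50582896 -0.09146794  0.192     ] [ 0.50839223 -0.09197214  0.192     ]
[ 0.50628237 -0.09136354  0.18953021]
0.128 [(26, 59), (27, 56), (22, 57), (24, 54), (26, 51), (27, 48), (22, 53), (22, 50), (24, 47), (26, 43), (14, 57), (16, 54), (28, 30), (25, 28), (26, 25), (27, 22), (22, 27), (23, 24), (24, 21), (25, 17), (28, 15), (7, 50), (8, 47), (9, 44), (22, 16), (27, 7), (-1, 58), (2, 52), (21, 12), (23, 9), (23, 5), (25, 2), (26, -1), (27, -4), (2, 44), (22, 4), (22, 1), (24, -2), (26, -5), (27, -11), (-8, 58), (-7, 55), (22, -3), (22, -7), (23, -10), (24, -13), (25, -16), (27, -19), (22, -14), (22, -17), (24, -20), (26, -23), (26, -26), (-16, 58), (4, 19), (22, -22), (22, -25), (24, -28), (27, -34), (29, -37), (-18, 54), (0, 17), (2, 14), (4, 11), (22, -32), (23, -35), (25, -38), (26, -42), (27, -45), (-17, 43), (-4, 19), (-2, 16), (-1, 13), (1, 10), (2, 6), (22, -40), (23, -43), (24, -46), (26, -49), (27, -52), (-24, 55), (-21, 45), (-4, 8), (-2, 5), (22, -47), (22, -50), (24, -53), (27, -60), (-24, 43), (-5, 4), (2, -12), (4, -15), (9, -27), (22, -55), (23, -58), (24, -61), (2
[... 2307 characters left out ...]
10, -109), (-9, -112), (-6, -115), (-5, -121), (-13, -110)]
0.142 [(17, 58), (19, 55), (16, 51), (18, 48), (20, 45), (9, 59), (12, 53), (13, 49), (15, 46), (17, 43), (7, 57), (8, 54), (9, 51), (11, 48), (12, 45), (3, 56), (5, 53), (23, 13), (25, 10), (0, 55), (3, 48), (4, 45), (-4, 56), (-3, 53), (-2, 50), (0, 47), (25, -8), (-6, 52), (-4, 49), (-3, 46), (-2, 43), (-12, 57), (-11, 53), (-10, 50), (-8, 47), (-6, 44), (-15, 55), (-14, 52), (-12, 49), (-11, 46), (-10, 43), (24, -31), (-20, 57), (-17, 51), (-16, 47), (-14, 44), (-24, 58), (-22, 55), (-21, 52), (-20, 49), (-19, 46), (-24, 51), (-23, 48), (24, -56), (-5, 0), (24, -64), (0, -67), (-2, -104)]
[ 45.11164254 -30.2614502   -5.17001502]
```

Request:
{"method": "apply_moves", "body": {"motion": [{"tx":3.1,"ty":-2.1,"tz":-1.2,"turn":7,"jaw":1},{"tx":6.2,"ty":-4.2,"tz":-2.4,"turn":14,"jaw":1},{"tx":9.3,"ty":-6.3,"tz":-3.6,"turn":21,"jaw":0.8},{"tx":12.4,"ty":-8.4,"tz":-4.8,"turn":28,"jaw":0.6},{"tx":15.5,"ty":-10.5,"tz":-5.2,"turn":35,"jaw":0.4}]}}

```text
time_s: 0.57
position: [0.2877, -0.3732, 0.3012]
tool_rot: [[0.959, -0.283, 0.001], [-0.283, -0.959, -0.001], [0.001, 0.001, -1.0]]
ft_force: [0.1, -0.5, -0.2]
grip_width: 0.0601
```

```bash
python3 - <<'E'
from h import *
s=telemetry.observe();R=np.array(s['tool_rot']);print(s['q'],s['position'],R)
print(shift([.5063,-.0914,.30]), np.degrees(np.arctan2(R[1,1],R[0,1])))
E
```

```text
[-6.68220834e+01  1.16885665e+01  8.01765495e+01  2.50896912e-02
  8.80747607e+01  3.96180150e+01] [ 0.28771738 -0.37320693  0.30119965] [[ 9.59111635e-01 -2.83026868e-01  8.15339067e-04]
 [-2.83026253e-01 -9.59111835e-01 -7.92403412e-04]
 [ 1.00627280e-03  5.29240971e-04 -9.99999354e-01]]
[ 12.9885165  -33.21497471   0.11545623] -106.44094337153093
```

Request:
{"method": "apply_moves", "body": {"motion": [{"tx":1.4,"ty":-3.6,"tz":0,"turn":3,"jaw":0.2},{"tx":2.8,"ty":-7.2,"tz":0,"turn":7.1,"jaw":0.2},{"tx":4.2,"ty":-10.8,"tz":0,"turn":7.1,"jaw":0.2},{"tx":5.6,"ty":-14.4,"tz":0,"turn":7.1,"jaw":0.2},{"tx":7,"ty":-18,"tz":0,"turn":7.1,"jaw":0.2}]}}

```text
time_s: 0.98
position: [0.4065, -0.2186, 0.3012]
tool_rot: [[0.917, -0.4, 0.001], [-0.4, -0.917, -0.001], [0.001, 0.0, -1.0]]
ft_force: [-0.2, -1.0, -0.7]
grip_width: 0.0514
```

```bash
python3 - <<'E'
from h import *
s=telemetry.observe();R=np.array(s['tool_rot'])
print(shift([.5063,-.0914,.30]), np.degrees(np.arctan2(R[1,1],R[0,1])))
E
```

```text
[  4.06455822 -15.64772904   0.1128905 ] -113.55355779678455
```

Request:
{"method": "apply_moves", "body": {"motion": [{"tx":1,"ty":-3.8,"tz":0,"turn":0,"jaw":0.2},{"tx":2,"ty":-7.6,"tz":0,"turn":0,"jaw":0.2},{"tx":3,"ty":-11.4,"tz":0,"turn":0,"jaw":0.2},{"tx":4.06,"ty":-15.0,"tz":0,"turn":0,"jaw":0.2},{"tx":4.06,"ty":-15.65,"tz":0,"turn":0,"jaw":0.2}]}}

```text
time_s: 1.4
position: [0.5085, -0.0875, 0.3006]
tool_rot: [[0.918, -0.396, 0.001], [-0.396, -0.918, 0.001], [0.001, -0.001, -1.0]]
ft_force: [-0.4, 0.4, 0.0]
grip_width: 0.0514
```

```bash
python3 - <<'E'
from h import *
im,d,W=cloud('wrist','pics/wrist1.png')
m=yellow(im)
k,l,s,c=cv2.connectedComponentsWithStats(m.astype('uint8'))
for i in range(1,k):
    if s[i,4]>60:
        print(s[i],c[i],np.median(W[(l==i)&(d>0)],0),W[(l==i)&(d>0)][:,2].max(),on_z('wrist',c[i],.192))
print(telemetry.observe()['position'],shift([.5063,-.0914,.30]))
np.save('Ww.npy',W)
E
```

```text
[ 169    7   34   49 1462] [185.58960328  30.45280438] [ 0.69987875 -0.02649705  0.10917973] 0.11182110015888665 [ 0.66447449 -0.05014443  0.192     ]
[314 190  22  23 387] [324.47803618 201.18087855] [ 0.50758378 -0.09279557  0.19824792] 0.20203832822261153 [ 0.50463767 -0.09301736  0.192     ]
[ 0.50758426 -0.08831988  0.30056381] [0.00385674 0.33370866 0.05627842]
```

View pics/wrist1.png

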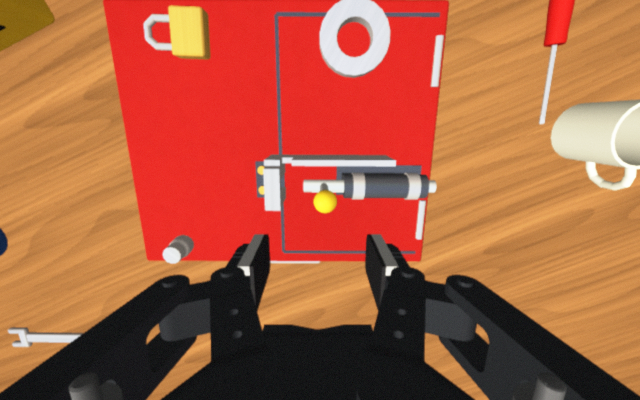

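Request:
{"method": "apply_moves", "body": {"motion": [{"tx":0.04,"ty":0.4,"tz":3.5,"turn":0.2,"jaw":0.0},{"tx":0.04,"ty":0.4,"tz":7,"turn":0.2,"jaw":-0.1},{"tx":0.04,"ty":0.4,"tz":10,"turn":0.2,"jaw":-0.1},{"tx":0.04,"ty":0.4,"tz":11,"turn":0.2,"jaw":-0.1},{"tx":0.04,"ty":0.4,"tz":11,"turn":0.2,"jaw":-0.1}], "squeeze": 20}}

```text
time_s: 1.87
position: [0.5047, -0.0926, 0.188]
tool_rot: [[0.917, -0.4, -0.005], [-0.4, -0.917, 0.002], [-0.006, 0.0, -1.0]]
ft_force: [-0.9, -0.3, 0.5]
grip_width: 0.0383
```

```bash
python3 - <<'E'
from h import *
im,d=get_image('wrist')
cv2.imwrite('pics/wrist2.png',im[80:,150:500,::-1])
s=telemetry.observe();print(s['position'],s['tool_rot'],shift([.5062,-.0925,.19]))
E
```

```text
[ 0.50563453 -0.09285694  0.18990852] [[ 9.16652522e-01 -3.99679768e-01 -2.05861062e-03]
 [-3.99678636e-01 -9.16654832e-01  9.52580202e-04]
 [-2.26776240e-03 -5.04023619e-05 -9.99997427e-01]] [ 0.03754754 -0.05532021 -0.00923022]
```

View pics/wrist2.png

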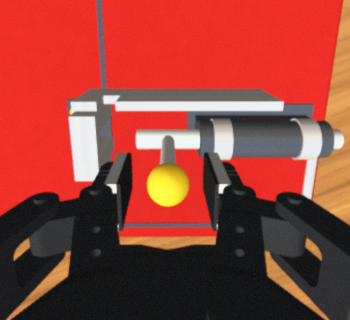

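Request:
{"method": "apply_moves", "body": {"motion": [{"tx":0.04,"ty":0,"tz":0,"jaw":-0.6},{"tx":0.04,"ty":0,"tz":0,"jaw":-0.8},{"tx":0.04,"ty":0,"tz":0,"jaw":-0.8},{"tx":0.04,"ty":0,"tz":0,"jaw":-0.8},{"tx":0.04,"ty":0,"tz":0,"jaw":-0.8}], "squeeze": 25}}

```text
invalid input
```

Request:
{"method": "apply_moves", "body": {"motion": [{"tx":0.04,"ty":0,"tz":0,"turn":0,"jaw":-0.6},{"tx":0.04,"ty":0,"tz":0,"turn":0,"jaw":-0.8},{"tx":0.04,"ty":0,"tz":0,"turn":0,"jaw":-0.8},{"tx":0.04,"ty":0,"tz":0,"turn":0,"jaw":-0.8},{"tx":0.04,"ty":0,"tz":0,"turn":0,"jaw":-0.8}], "squeeze": 25}}

```text
time_s: 2.33
position: [0.5064, -0.0936, 0.1911]
tool_rot: [[0.917, -0.4, 0.0], [-0.4, -0.917, -0.001], [0.0, 0.001, -1.0]]
ft_force: [-1.5, -1.7, 6.5]
grip_width: 0.018
```

Request:
{"method": "apply_moves", "body": {"motion": [{"tx":0,"ty":-0.3,"tz":-0.1,"turn":0,"jaw":-0.8},{"tx":0,"ty":-0.8,"tz":-0.1,"turn":0,"jaw":-0.8},{"tx":0,"ty":-1.3,"tz":-0.1,"turn":0,"jaw":-0.8},{"tx":0,"ty":-1.8,"tz":-0.1,"turn":0,"jaw":-0.8},{"tx":0,"ty":-2.0,"tz":-0.1,"turn":0,"jaw":-0.8}]}}

```text
time_s: 2.75
position: [0.5143, -0.0742, 0.1915]
tool_rot: [[0.917, -0.399, -0.001], [-0.399, -0.917, 0.0], [-0.001, 0.001, -1.0]]
ft_force: [-2.0, -2.8, -9.0]
grip_width: 0.0181
```

```bash
cat > st.py <<'E'
from h import *
P0=np.array([.5064,-.0936,.1911])
s=telemetry.observe();D=np.array(s['position'])-P0;f=np.array(s['ft_force'])
print('t',s['time_s'],'dx,dy,dz mm',D@XB*1e3,D@YB*1e3,D[2]*1e3,'F xb,yb,z',f@XB,f@YB,f[2],'w',s['grip_width'])
E
python3 st.py; python3 - <<'E'
from h import *
im,d=get_image('wrist')
cv2.imwrite('pics/wrist3.png',im[80:,150:500,::-1])
E
python3 st.py
```

```text
t 2.75 dx,dy,dz mm -0.5206746492789638 20.91526658561427 0.38217030434056776 F xb,yb,z -0.7077775306336304 -3.3162348504123393 -9.018567206902263 w 0.018085927936997655
t 2.8 dx,dy,dz mm -0.5234064363253202 21.035153259135086 0.3715437436291602 F xb,yb,z -0.7510516345705223 -0.34221222675247026 -10.763004259729719 w 0.01805471403176375
```

View pics/wrist3.png

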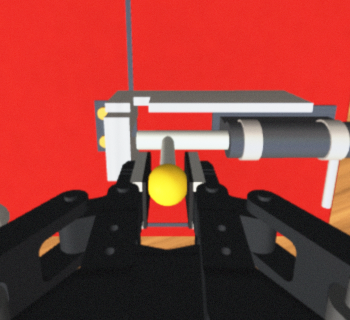

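Request:
{"method": "apply_moves", "body": {"motion": [{"tx":0.03,"ty":-0.3,"tz":0.06,"turn":0,"jaw":-0.8},{"tx":0.03,"ty":-0.6,"tz":0.06,"turn":0,"jaw":-0.8},{"tx":0.03,"ty":-0.9,"tz":0.06,"turn":0,"jaw":-0.8},{"tx":0.03,"ty":-1.1,"tz":0.06,"turn":0,"jaw":-0.8},{"tx":0.03,"ty":-1.1,"tz":0.06,"turn":0,"jaw":-0.8}]}}

```text
time_s: 3.22
position: [0.5194, -0.0637, 0.1913]
tool_rot: [[0.917, -0.399, -0.0], [-0.399, -0.917, 0.0], [-0.0, -0.0, -1.0]]
ft_force: [-0.1, 0.7, -1.1]
grip_width: 0.0178
```

```bash
python3 st.py; python3 - <<'E'
from h import *
im,d=get_image('wrist')
cv2.imwrite('pics/wrist4.png',cv2.resize(im[140:300,220:400,::-1],None,fx=3,fy=3))
E
python3 st.py
```

```text
t 3.2167 dx,dy,dz mm -0.06312517542503453 32.55540274946624 0.16569961255019638 F xb,yb,z -0.3136889166187226 0.5748743456814037 -1.0705888973336175 w 0.01780928173138351
t 3.2667 dx,dy,dz mm -0.05721237546232949 32.5217212789387 0.16162819825743524 F xb,yb,z -1.184684333961579 1.2335170873679635 -1.1109900478244175 w 0.01795699682836643
```

View pics/wrist4.png

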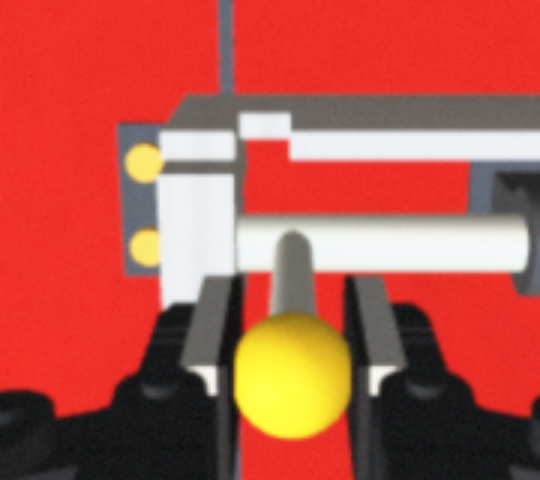

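Request:
{"method": "apply_moves", "body": {"motion": [{"tx":0,"ty":-0.2,"tz":0,"turn":0,"jaw":-0.8},{"tx":0,"ty":-0.35,"tz":0,"turn":0,"jaw":-0.8},{"tx":0,"ty":-0.5,"tz":0,"turn":0,"jaw":-0.8},{"tx":0,"ty":-0.5,"tz":0,"turn":0,"jaw":-0.8},{"tx":0,"ty":-0.5,"tz":0,"turn":0,"jaw":-0.8}]}}

```text
time_s: 3.68
position: [0.5214, -0.059, 0.1913]
tool_rot: [[0.917, -0.399, 0.0], [-0.399, -0.917, 0.001], [-0.0, -0.001, -1.0]]
ft_force: [-1.6, -0.6, -2.0]
grip_width: 0.0181
```

```bash
python3 st.py
```

```text
t 3.6833 dx,dy,dz mm -0.06852858723085672 37.713180830731844 0.195307485278573 F xb,yb,z -1.2153864270605046 -1.2269008693507648 -1.9693739617910901 w 0.018086554334928482
```

Request:
{"method": "apply_moves", "body": {"motion": [{"tx":0,"ty":-0.03,"tz":0,"turn":0,"jaw":-0.8},{"tx":0,"ty":-0.06,"tz":0,"turn":0,"jaw":-0.8},{"tx":0,"ty":-0.1,"tz":0,"turn":0,"jaw":-0.8},{"tx":0,"ty":-0.1,"tz":0,"turn":0,"jaw":-0.8}]}}

```text
time_s: 4.02
position: [0.5218, -0.0581, 0.1913]
tool_rot: [[0.917, -0.399, 0.0], [-0.399, -0.917, 0.001], [-0.0, -0.001, -1.0]]
ft_force: [-2.1, -1.1, -2.8]
grip_width: 0.0184
```

```bash
python3 st.py
```

```text
t 4.0167 dx,dy,dz mm -0.06420611529496428 38.68551212554242 0.17811527828673346 F xb,yb,z -1.5069405095594972 -1.8523200418661536 -2.8271014355889097 w 0.018405059994755172
```

Request:
{"method": "apply_moves", "body": {"motion": [{"tx":0,"ty":-0.03,"tz":0,"turn":0,"jaw":-0.8},{"tx":0,"ty":-0.06,"tz":0,"turn":0,"jaw":-0.8},{"tx":0,"ty":-0.1,"tz":0,"turn":0,"jaw":-0.8},{"tx":0,"ty":-0.1,"tz":0,"turn":0,"jaw":-0.8}]}}

```text
time_s: 4.35
position: [0.5222, -0.0571, 0.1913]
tool_rot: [[0.917, -0.399, 0.0], [-0.399, -0.917, 0.001], [-0.0, -0.001, -1.0]]
ft_force: [-1.5, -1.9, -1.2]
grip_width: 0.0182
```

```bash
python3 st.py
```

```text
t 4.35 dx,dy,dz mm -0.06972859700945429 39.761108568443554 0.1968406170810566 F xb,yb,z -0.6028573618962949 -2.3013159170579502 -1.2405990644789133 w 0.018209745737253657
```

Request:
{"method": "apply_moves", "body": {"motion": [{"tx":0,"ty":-0.03,"tz":0,"turn":0,"jaw":-0.8},{"tx":0,"ty":-0.06,"tz":0,"turn":0,"jaw":-0.8},{"tx":0,"ty":-0.1,"tz":0,"turn":0,"jaw":-0.8},{"tx":0,"ty":-0.1,"tz":0,"turn":0,"jaw":-0.8}]}}

```text
time_s: 4.68
position: [0.5227, -0.0562, 0.1913]
tool_rot: [[0.917, -0.399, 0.0], [-0.399, -0.917, 0.001], [-0.0, -0.001, -1.0]]
ft_force: [-2.7, -2.0, -2.6]
grip_width: 0.0179
```

```bash
python3 st.py
```

```text
t 4.6833 dx,dy,dz mm -0.06436308693305873 40.801404018630635 0.16572219352578577 F xb,yb,z -1.660936717781246 -2.9520846930722264 -2.5671746120425603 w 0.017873715784660148
```

Request:
{"method": "apply_moves", "body": {"motion": [{"tx":0,"ty":-0.03,"tz":0,"turn":0,"jaw":-0.8},{"tx":0,"ty":-0.06,"tz":0,"turn":0,"jaw":-0.8},{"tx":0,"ty":-0.1,"tz":0,"turn":0,"jaw":-0.8},{"tx":0,"ty":-0.1,"tz":0,"turn":0,"jaw":-0.8}]}}

```text
time_s: 5.02
position: [0.5228, -0.0559, 0.1913]
tool_rot: [[0.917, -0.399, -0.001], [-0.399, -0.917, -0.001], [-0.0, 0.001, -1.0]]
ft_force: [-4.0, -6.5, -2.3]
grip_width: 0.0177
```

```bash
python3 st.py
```

```text
t 5.0167 dx,dy,dz mm -0.05310764444359496 41.095056944249734 0.18708756446209063 F xb,yb,z -1.0395905909213916 -7.586940854251216 -2.2571412476924464 w 0.01772610764366308
```

Request:
{"method": "apply_moves", "body": {"motion": [{"tx":0,"ty":0.14,"tz":0,"turn":0,"jaw":-0.8},{"tx":0.4,"ty":0.14,"tz":0.01,"turn":0,"jaw":-0.8},{"tx":0.9,"ty":0.14,"tz":0.06,"turn":0,"jaw":-0.8},{"tx":1.35,"ty":0.14,"tz":0.14,"turn":0,"jaw":-0.8},{"tx":1.35,"ty":0.14,"tz":0.14,"turn":0,"jaw":-0.8}]}}

```text
time_s: 5.43
position: [0.5356, -0.0627, 0.1897]
tool_rot: [[0.917, -0.399, 0.0], [-0.399, -0.917, -0.0], [0.0, 0.0, -1.0]]
ft_force: [0.5, 1.4, -1.7]
grip_width: 0.0176
```

```bash
python3 st.py
```

```text
t 5.4333 dx,dy,dz mm 14.434195169453664 39.968216685496174 -1.4331572464656162 F xb,yb,z -0.10127238640043078 1.4564477658366013 -1.696773107659015 w 0.017566002751215237
```

Request:
{"method": "apply_moves", "body": {"motion": [{"tx":0.57,"ty":0,"tz":0.14,"turn":0,"jaw":-0.8},{"tx":1.21,"ty":0,"tz":0.38,"turn":0,"jaw":-0.8},{"tx":1.82,"ty":0,"tz":0.67,"turn":0,"jaw":-0.8},{"tx":2.4,"ty":0,"tz":1.03,"turn":0,"jaw":-0.8},{"tx":2.4,"ty":0,"tz":1.03,"turn":0,"jaw":-0.8}]}}

```text
time_s: 5.85
position: [0.5592, -0.0729, 0.179]
tool_rot: [[0.917, -0.399, 0.002], [-0.399, -0.917, -0.001], [0.002, -0.0, -1.0]]
ft_force: [2.8, 1.3, 1.1]
grip_width: 0.0179
```

```bash
python3 st.py
```

```text
t 5.85 dx,dy,dz mm 40.088131765529944 40.03433774453243 -12.142186262639964 F xb,yb,z 2.094853508518629 2.3019482498073516 1.082346508486807 w 0.01785361383674631
```

Request:
{"method": "apply_moves", "body": {"motion": [{"tx":0.37,"ty":0,"tz":0.37,"turn":0,"jaw":-0.8},{"tx":0.7,"ty":0,"tz":0.65,"turn":0,"jaw":-0.8},{"tx":0.87,"ty":0,"tz":0.83,"turn":0,"jaw":-0.8},{"tx":1.08,"ty":0,"tz":1.06,"turn":0,"jaw":-0.8},{"tx":1.08,"ty":0,"tz":1.06,"turn":0,"jaw":-0.8}]}}

```text
time_s: 6.27
position: [0.5699, -0.0776, 0.1683]
tool_rot: [[0.917, -0.399, 0.004], [-0.399, -0.917, -0.001], [0.004, -0.001, -1.0]]
ft_force: [3.7, -0.1, 1.8]
grip_width: 0.0176
```

```bash
python3 st.py; python3 - <<'E'
from h import *
im,d=get_image('wrist')
cv2.imwrite('pics/wrist5.png',cv2.resize(im[100:300,200:420,::-1],None,fx=2.6,fy=2.6))
E
python3 st.py
```

```text
t 6.2667 dx,dy,dz mm 51.753423240391555 40.06974226303299 -22.78701699470906 F xb,yb,z 3.4070877714829173 1.4045789326902212 1.8474266864268434 w 0.017641950015312383
t 6.3167 dx,dy,dz mm 51.62779735697883 40.04139128440989 -22.650374465192858 F xb,yb,z 3.5060921290583846 0.4115036644832099 2.0958692472590785 w 0.017885027171227665
```

View pics/wrist5.png

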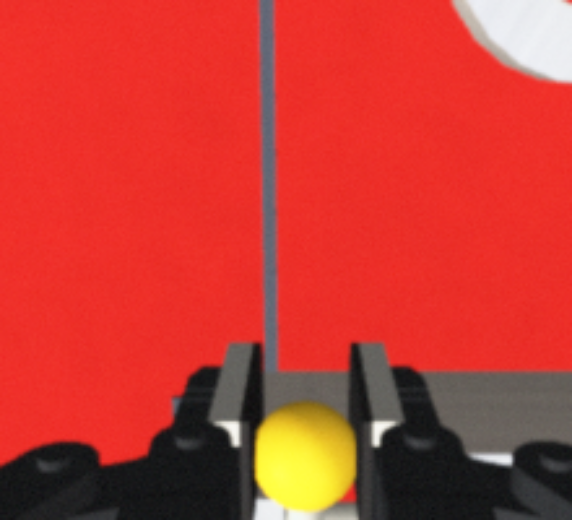

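Request:
{"method": "apply_moves", "body": {"motion": [{"tx":0.04,"ty":0,"tz":0.05,"turn":0,"jaw":-0.8},{"tx":0.08,"ty":0,"tz":0.09,"turn":0,"jaw":-0.8},{"tx":0.12,"ty":0,"tz":0.13,"turn":0,"jaw":-0.8}]}}

```text
time_s: 6.57
position: [0.5708, -0.078, 0.1673]
tool_rot: [[0.917, -0.399, 0.004], [-0.399, -0.917, -0.001], [0.004, -0.0, -1.0]]
ft_force: [1.0, 0.2, 4.8]
grip_width: 0.0183
```

```bash
python3 st.py
```

```text
t 6.5667 dx,dy,dz mm 52.74797292706103 40.07036363251884 -23.796131633141567 F xb,yb,z 0.8263675412367077 0.5986542996393024 4.814025222368936 w 0.01830915754590989
```

Request:
{"method": "apply_moves", "body": {"motion": [{"tx":0.04,"ty":0,"tz":0.05,"turn":0,"jaw":-0.8},{"tx":0.08,"ty":0,"tz":0.1,"turn":0,"jaw":-0.8},{"tx":0.1,"ty":0,"tz":0.12,"turn":0,"jaw":-0.8}]}}

```text
time_s: 6.82
position: [0.5717, -0.0783, 0.1661]
tool_rot: [[0.917, -0.399, 0.004], [-0.399, -0.917, -0.001], [0.004, -0.0, -1.0]]
ft_force: [0.6, 0.2, 3.9]
grip_width: 0.0178
```

```bash
python3 st.py
```

```text
t 6.8167 dx,dy,dz mm 53.745326174635224 40.09941481967992 -25.035977716712704 F xb,yb,z 0.5281935929024011 0.39865937698461634 3.9207994607311845 w 0.017752430394531154
```

Request:
{"method": "apply_moves", "body": {"motion": [{"tx":0.08,"ty":0,"tz":0.1,"turn":0,"jaw":-0.8},{"tx":0.16,"ty":0,"tz":0.21,"turn":0,"jaw":-0.8},{"tx":0.23,"ty":0,"tz":0.31,"turn":0,"jaw":-0.8}]}}

```text
time_s: 7.07
position: [0.5739, -0.0794, 0.1629]
tool_rot: [[0.917, -0.399, 0.004], [-0.399, -0.917, -0.001], [0.004, -0.0, -1.0]]
ft_force: [0.4, -0.8, 3.3]
grip_width: 0.0179
```

```bash
python3 st.py
```

```text
t 7.0667 dx,dy,dz mm 56.197654762300985 40.065294319835054 -28.234926227253432 F xb,yb,z 0.6886217846909618 -0.5412672841333983 3.3451587200876918 w 0.017857343508432343
```

Request:
{"method": "apply_moves", "body": {"motion": [{"tx":0.2,"ty":0,"tz":0.3,"turn":0,"jaw":-0.8},{"tx":0.35,"ty":0,"tz":0.58,"turn":0,"jaw":-0.8},{"tx":0.52,"ty":0,"tz":0.88,"turn":0,"jaw":-0.8},{"tx":0.66,"ty":0,"tz":1.19,"turn":0,"jaw":-0.8},{"tx":0.66,"ty":0,"tz":1.19,"turn":0,"jaw":-0.8}]}}

```text
time_s: 7.48
position: [0.5804, -0.0821, 0.1502]
tool_rot: [[0.917, -0.399, 0.004], [-0.399, -0.917, -0.001], [0.004, -0.001, -1.0]]
ft_force: [4.0, 0.6, 1.0]
grip_width: 0.0181
```

```bash
python3 st.py
```

```text
t 7.4833 dx,dy,dz mm 63.19598911956355 40.091004948265855 -40.93124186763458 F xb,yb,z 3.4092260099506713 2.1127644220672694 0.9674115326136044 w 0.01810363019737707
```

Request:
{"method": "apply_moves", "body": {"motion": [{"tx":0.11,"ty":0,"tz":0.28,"turn":0,"jaw":-0.8},{"tx":0.21,"ty":0,"tz":0.56,"turn":0,"jaw":-0.8},{"tx":0.29,"ty":0,"tz":0.83,"turn":0,"jaw":-0.8},{"tx":0.36,"ty":0,"tz":1.09,"turn":0,"jaw":-0.8},{"tx":0.36,"ty":0,"tz":1.09,"turn":0,"jaw":-0.8}]}}

```text
time_s: 7.9
position: [0.5838, -0.0836, 0.1387]
tool_rot: [[0.917, -0.399, 0.003], [-0.399, -0.917, -0.001], [0.003, -0.001, -1.0]]
ft_force: [4.3, -0.8, 0.2]
grip_width: 0.0181
```

```bash
python3 st.py
```

```text
t 7.9 dx,dy,dz mm 66.96302220703342 40.08575148673351 -52.39767274289342 F xb,yb,z 4.250663120353304 1.0053620790904425 0.2407700153836469 w 0.018102358610808247
```

Request:
{"method": "apply_moves", "body": {"motion": [{"tx":0.02,"ty":0,"tz":0.08,"turn":0,"jaw":-0.8},{"tx":0.03,"ty":0,"tz":0.16,"turn":0,"jaw":-0.8},{"tx":0.04,"ty":0,"tz":0.24,"turn":0,"jaw":-0.8},{"tx":0.05,"ty":0,"tz":0.3,"turn":0,"jaw":-0.8}]}}

```text
time_s: 8.23
position: [0.5844, -0.0839, 0.1358]
tool_rot: [[0.917, -0.399, 0.004], [-0.399, -0.917, -0.001], [0.004, -0.001, -1.0]]
ft_force: [4.0, -1.9, 3.9]
grip_width: 0.0181
```

```bash
python3 st.py
```

```text
t 8.2333 dx,dy,dz mm 67.61162005583152 40.06275688300404 -55.32790903519144 F xb,yb,z 4.4717201199305565 -0.16439163916124183 3.871734873657876 w 0.01805804659292401
```

Request:
{"method": "apply_moves", "body": {"motion": [{"tx":0.0,"ty":0,"tz":0.04,"turn":0,"jaw":-0.8},{"tx":0.0,"ty":0,"tz":0.08,"turn":0,"jaw":-0.8},{"tx":0.0,"ty":0,"tz":0.08,"turn":0,"jaw":-0.8}]}}

```text
time_s: 8.48
position: [0.5845, -0.0839, 0.135]
tool_rot: [[0.917, -0.399, 0.004], [-0.399, -0.917, -0.001], [0.004, -0.001, -1.0]]
ft_force: [3.3, 0.4, 2.8]
grip_width: 0.0181
```

```bash
python3 st.py
```

```text
t 8.4833 dx,dy,dz mm 67.70732168553015 40.09635138386495 -56.09893416635398 F xb,yb,z 2.8278045742742504 1.7071363437566764 2.826751499704274 w 0.0181019673377332
```

Request:
{"method": "apply_moves", "body": {"motion": [{"tx":0,"ty":0,"tz":0,"turn":0,"jaw":-0.4},{"tx":0,"ty":0,"tz":0,"turn":0,"jaw":-0.1},{"tx":0,"ty":0,"tz":0,"turn":0,"jaw":0},{"tx":0,"ty":0,"tz":0,"turn":0,"jaw":0},{"tx":0,"ty":0,"tz":0,"turn":0,"jaw":0}]}}

```text
time_s: 8.9
position: [0.5842, -0.0839, 0.1348]
tool_rot: [[0.917, -0.399, 0.003], [-0.399, -0.917, -0.001], [0.003, -0.001, -1.0]]
ft_force: [0.7, 0.1, -1.1]
grip_width: 0.0427
```

Request:
{"method": "apply_moves", "body": {"motion": [{"tx":0.3,"ty":0,"tz":-1,"turn":0,"jaw":0},{"tx":0.3,"ty":0,"tz":-4,"turn":0,"jaw":0},{"tx":0.3,"ty":0,"tz":-8,"turn":0,"jaw":0},{"tx":0,"ty":0,"tz":-11,"turn":0,"jaw":0},{"tx":-1,"ty":0,"tz":-14,"turn":0,"jaw":0}]}}

```text
time_s: 9.32
position: [0.5748, -0.08, 0.2763]
tool_rot: [[0.917, -0.4, 0.004], [-0.4, -0.917, -0.001], [0.004, -0.001, -1.0]]
ft_force: [0.4, -0.3, 0.2]
grip_width: 0.0424
```

```bash
python3 - <<'E'
from h import *
im,d,W=cloud('wrist','pics/wrist6.png')
m=yellow(im)
k,l,s,c=cv2.connectedComponentsWithStats(m.astype('uint8'))
O=np.array([.5064,-.0936,.124])
for i in range(1,k):
    if s[i,4]>60:
        w=np.median(W[(l==i)&(d>0)],0);print(s[i],c[i],w,(w-O)@XB,(w-O)@YB)
print(telemetry.observe()['ft_force'],telemetry.observe()['qvel'])
E
```

```text
[ 199   68   34   48 1471] [215.66145479  91.1128484 ] [ 0.69999544 -0.02665389  0.1090732 ] 0.15067113832308882 0.13880097785152956
[307 179  20  20 313] [316.43769968 188.22044728] [ 0.58126428 -0.08129672  0.1480188 ] 0.06369928569986814 0.04122289509816454
[0.17252231 0.03867703 5.25906873] [ 0.20167829  0.63346765  2.00454715  0.22713892 -7.89804366 -0.08267181]
```

View pics/wrist6.png

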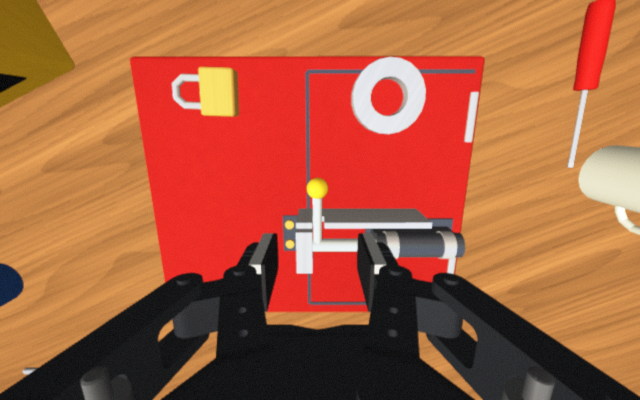

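```bash
python3 - <<'E'
from h import *
from scipy.optimize import least_squares
for n in ('wrist','top','scene'):
    im,d,W=cloud(n); m=yellow(im)&(d>0)&(np.linalg.norm(W-[.583,-.083,.14],axis=2)<.02)
    P=W[m]
    if len(P)<8: print(n,len(P)); continue
    r=least_squares(lambda c:np.linalg.norm(P-c,axis=1)-.010,P.mean(0)-[0,0,.005],loss='soft_l1',f_scale=.001)
    v,u=np.nonzero(m); print(n,len(P),r.x,P[:,2].max(),np.degrees(0)+np.arctan2((r.x-[.5064,-.0936,0])@XB,r.x[2]-.124))
    print(on_z(n,(u.mean(),v.mean()),.1356),on_z(n,(u.mean(),v.mean()),.142))
s=telemetry.observe();print(s['time_s'],s['qvel'],s['ft_force'])
E
```

```text
wrist 289 [ 0.58006238 -0.08160597  0.14057327] 0.15164164108843264 1.3124640164740267
[ 0.57964208 -0.08054865  0.1356    ] [ 0.58093796 -0.08112523  0.142     ]
top 16 [ 0.58012081 -0.08430285  0.14424852] 0.15545458432318254 1.2637187279670294
[ 0.58193568 -0.08041682  0.1356    ] [ 0.58066394 -0.08016536  0.142     ]
scene 33 [ 0.58158651 -0.08132051  0.14004388] 0.15242397704362554 1.3251878471885845
[ 0.57767617 -0.0792814   0.1356    ] [ 0.58223771 -0.08141382  0.142     ]
9.5167 [-2.26095012e-01  1.97704319e+00  1.90152962e+00 -5.38476463e-02
 -4.26684952e-01 -3.54424702e-04] [ 0.14620376 -0.43282742 -0.64109138]
```

```bash
python3 - <<'E'
from h import *
print(shift([.582,-.0818,.18]))
E
```

```text
[ 0.73969632 -0.09985141  9.49951825]
```

Request:
{"method": "apply_moves", "body": {"motion": [{"tx":0.74,"ty":-0.1,"tz":0,"turn":0,"jaw":-1},{"tx":0.74,"ty":-0.1,"tz":2,"turn":0,"jaw":-1},{"tx":0.74,"ty":-0.1,"tz":5,"turn":0,"jaw":-1},{"tx":0.74,"ty":-0.1,"tz":8,"turn":0,"jaw":-1},{"tx":0.74,"ty":-0.1,"tz":9.5,"turn":0,"jaw":-1}]}}

```text
time_s: 9.93
position: [0.5808, -0.0815, 0.1748]
tool_rot: [[0.917, -0.399, -0.003], [-0.399, -0.917, 0.001], [-0.003, -0.0, -1.0]]
ft_force: [-0.0, 0.1, -0.1]
grip_width: 0.0001
```

Request:
{"method": "apply_moves", "body": {"motion": [{"tx":0,"ty":0,"tz":0.2,"turn":0,"jaw":-1},{"tx":0,"ty":0,"tz":0.5,"turn":0,"jaw":-1},{"tx":0,"ty":0,"tz":0.8,"turn":0,"jaw":-1},{"tx":0,"ty":0,"tz":1.0,"turn":0,"jaw":-1},{"tx":0,"ty":0,"tz":1.0,"turn":0,"jaw":-1}]}}

```text
time_s: 10.35
position: [0.5813, -0.0817, 0.1654]
tool_rot: [[0.917, -0.4, -0.001], [-0.4, -0.917, 0.001], [-0.002, -0.0, -1.0]]
ft_force: [-0.1, -1.3, 0.3]
grip_width: -0.0003
```

Request:
{"method": "apply_moves", "body": {"motion": [{"tx":0,"ty":0,"tz":0.05,"turn":0,"jaw":-1},{"tx":0,"ty":0,"tz":0.1,"turn":0,"jaw":-1},{"tx":0,"ty":0,"tz":0.13,"turn":0,"jaw":-1},{"tx":0,"ty":0,"tz":0.13,"turn":0,"jaw":-1}]}}

```text
time_s: 10.68
position: [0.5816, -0.0818, 0.1646]
tool_rot: [[0.917, -0.4, -0.0], [-0.4, -0.917, 0.0], [-0.0, -0.0, -1.0]]
ft_force: [2.0, -0.4, 1.5]
grip_width: -0.0004
```

Request:
{"method": "apply_moves", "body": {"motion": [{"tx":0,"ty":0,"tz":0.03,"turn":0,"jaw":-1},{"tx":0,"ty":0,"tz":0.06,"turn":0,"jaw":-1},{"tx":0,"ty":0,"tz":0.06,"turn":0,"jaw":-1}]}}

```text
time_s: 10.93
position: [0.5817, -0.0818, 0.1641]
tool_rot: [[0.917, -0.399, 0.0], [-0.399, -0.917, 0.0], [0.0, -0.0, -1.0]]
ft_force: [0.3, -0.1, 0.3]
grip_width: -0.0003
```

Request:
{"method": "apply_moves", "body": {"motion": [{"tx":0,"ty":0,"tz":0.03,"turn":0,"jaw":-1},{"tx":0,"ty":0,"tz":0.06,"turn":0,"jaw":-1},{"tx":0,"ty":0,"tz":0.09,"turn":0,"jaw":-1},{"tx":0,"ty":0,"tz":0.09,"turn":0,"jaw":-1}]}}

```text
time_s: 11.27
position: [0.5818, -0.0818, 0.1631]
tool_rot: [[0.917, -0.4, 0.0], [-0.4, -0.917, 0.0], [0.0, -0.0, -1.0]]
ft_force: [0.0, 0.1, 1.4]
grip_width: -0.0
```

Request:
{"method": "apply_moves", "body": {"motion": [{"tx":0,"ty":0,"tz":0.03,"turn":0,"jaw":-1},{"tx":0,"ty":0,"tz":0.06,"turn":0,"jaw":-1},{"tx":0,"ty":0,"tz":0.06,"turn":0,"jaw":-1}]}}

```text
time_s: 11.52
position: [0.5817, -0.0818, 0.1624]
tool_rot: [[0.917, -0.4, 0.0], [-0.4, -0.917, 0.0], [0.0, -0.0, -1.0]]
ft_force: [1.5, -0.2, 0.8]
grip_width: -0.0
```

Request:
{"method": "apply_moves", "body": {"motion": [{"tx":0,"ty":0,"tz":0.03,"turn":0,"jaw":-1},{"tx":0,"ty":0,"tz":0.06,"turn":0,"jaw":-1},{"tx":0,"ty":0,"tz":0.06,"turn":0,"jaw":-1}]}}

```text
time_s: 11.77
position: [0.5818, -0.0819, 0.1622]
tool_rot: [[0.917, -0.399, 0.001], [-0.399, -0.917, 0.0], [0.001, -0.0, -1.0]]
ft_force: [0.7, -0.3, 4.7]
grip_width: 0.0001
```

Request:
{"method": "apply_moves", "body": {"motion": [{"tx":0,"ty":0,"tz":-2,"turn":0,"jaw":-1},{"tx":0,"ty":0,"tz":-5,"turn":0,"jaw":-1},{"tx":-0.5,"ty":0,"tz":-8,"turn":0,"jaw":-1},{"tx":-1,"ty":0,"tz":-11,"turn":0,"jaw":-1},{"tx":-1,"ty":0,"tz":-11,"turn":0,"jaw":-1}]}}

```text
time_s: 12.18
position: [0.5732, -0.0779, 0.2778]
tool_rot: [[0.917, -0.399, 0.009], [-0.399, -0.917, -0.003], [0.009, -0.001, -1.0]]
ft_force: [0.5, 0.2, -0.1]
grip_width: 0.0
```

Request:
{"method": "apply_moves", "body": {"motion": [{"tx":0,"ty":0,"tz":0,"turn":0,"jaw":0},{"tx":0,"ty":0,"tz":0,"turn":0,"jaw":0},{"tx":0,"ty":0,"tz":0,"turn":0,"jaw":0}]}}

```text
time_s: 12.43
position: [0.5729, -0.0778, 0.2767]
tool_rot: [[0.917, -0.399, 0.007], [-0.399, -0.917, -0.002], [0.007, -0.001, -1.0]]
ft_force: [-0.2, 0.2, -0.3]
grip_width: 0.0359
```

```bash
python3 - <<'E'
from h import *
from scipy.optimize import least_squares
for n in ('wrist','scene'):
    im,d,W=cloud(n,f'pics/end_{n}.png'); m=yellow(im)&(d>0)&(np.linalg.norm(W-[.583,-.083,.14],axis=2)<.02)
    P=W[m]
    r=least_squares(lambda c:np.linalg.norm(P-c,axis=1)-.010,P.mean(0)-[0,0,.005],loss='soft_l1',f_scale=.001)
    print(n,len(P),r.x,np.arctan2((r.x-[.5064,-.0936,0])@XB,r.x[2]-.124))
s=telemetry.observe();print(s['time_s'],s['position'],np.abs(s['qvel']).max(),s['ft_force'])
E
```

```text
wrist 294 [ 0.58130708 -0.08203818  0.13451363] 1.4080628243281783
scene 34 [ 0.58284707 -0.08187468  0.13383564] 1.4214808101175584
12.5333 [ 0.57293593 -0.07781403  0.27654618] 0.23041557969760385 [0.88884149 0.31151631 0.2215836 ]
```

View pics/end_scene.png

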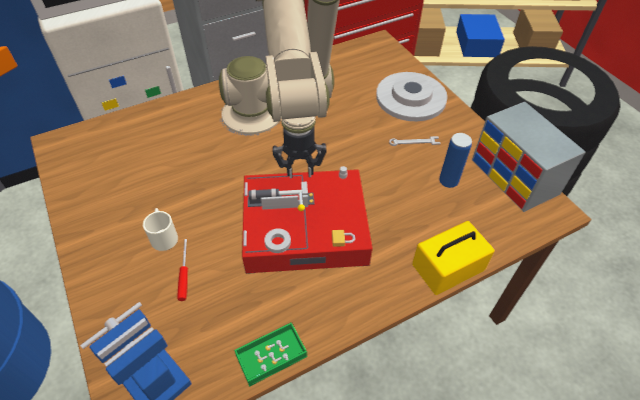

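```bash
python3 -c "
from h import *
print(close_job())"
```

```text
the job is handed in; nothing more can be done
None
```

The bolt is across and its handle is fully down in the notch. I handed the job in at about 12.5 s; no verdict was reported.

- **Sliding the bolt:** I pinched the ball and slid the bolt about 41 mm until it met the keeper, with about 7.6 N at the wrist. I then backed off about 1 mm, so it rests about 40 mm across, within the 3 mm the notch allows.
- **Turning the handle:** I turned it down in small steps. It passed the rail height at 0.85 rad freely, with wrist force under about 6 N.
- **One correction:** opening the fingers lifted the handle back to about 1.31 rad. I pressed the ball down gently with the shut fingertips until I felt the stop, at about 4.7 N.
- **Last checks:** the wrist and scene cameras put the handle at 1.41 and 1.42 rad, which agrees with the 1.40 rad stop. The gripper is clear above it, and in the last scene picture the other things are where they were.
- **Not checked:** I had no direct reading of the keeper contact force or of the bolt's travel. The contact force is judged from the wrist force, and the travel from how far the ball moved.

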